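# Make the bench lens polisher ready to run

## Task

Make the blue bench polisher ready: swing its speed lever so that the pointer lines up with the red tab on the scale (leave the tab itself where it is), close the clear guard fully, and secure the closed guard by turning the brass turnbutton square across its front bar. Leave the loose things on the desk where they are.

Things in the scene. Friction and masses are not known exactly. Their poses are not given: they have to be found in the camera images.
- polisher: Blue box-shaped bench lens polisher, 196 (x) x 366 (y) x 70 mm high, fixed to the desk. Origin: centre of its underside; x points to its back (away from the robot at yaw 0), y to its left, z up. Panel with round white scale and speed lever on its right half, felt wheel in a well under a clear hinged guard on its left half, brass turnbutton in front of the guard.
- speed_lever (a joint): Angle (rad) of the horizontal steel speed lever about its vertical pivot. 0: the lever points straight to the front (polisher -x); positive swings it to the right (towards polisher -y); stops at -1.0 and 1.05. It stays where it is left (friction 0.10 Nm). It starts near its left stop.
- lever_pivot (a point): Point on the lever's pivot axis, fixed on the polisher 20 mm behind and 90 mm right of its centre, 82 mm above the desk; axes those of the polisher. The pointer tip (black) is 74 mm from the axis.
- lever_knob (a point): Centre of the grip part of the lever's upright black knob: 18 mm diameter, 24 mm tall, from 102 to 126 mm above the desk (thinner stem below, the lever's bar top is 92 mm above the desk), 52 mm from the pivot axis. Axes turn with the lever; lever points along its -x.
- order_tab (a joint): Angle (rad) of the red tab about the same pivot axis, same zero and sign as speed_lever: the lever lines up with the tab when both values are equal. Stiff clip (1.5 Nm); it shall not be moved.
- tab_mark (a point): Top centre of the red plastic tab clipped outside the white scale (scale radius 75 mm): 20 mm radially x 11 mm wide x 10 mm high, centre 87 mm from the pivot axis, top 80 mm above the desk. Its -x axis points outward from the pivot.
- guard (a joint): Opening angle (rad) of the flat guard (clear pane in a grey frame, 145 mm deep, 130 mm wide, 10 mm thick, 120 g) about a horizontal hinge at its back edge. 0: closed, lying flat on the case; starts standing open. Stiff hinge (0.16 Nm): stays where it is left; it can be pushed shut from above and behind.
- guard_hinge (a point): Middle of the guard's hinge axis, fixed on the polisher, 76 mm above the desk, level with the guard's mid-thickness; axes those of the polisher; the axis is y. The closed guard reaches from here 145 mm along -x.
- guard_edge (a point): Middle of the guard's front bar, on its outer (upper) face, 130 mm from the hinge axis and 15 mm from the front edge; z axis is the outward normal. A black knob of 20 mm diameter and 20 mm height stands on that face 45 mm to the right (-y) of this point.
- turnbutton (a joint): Angle (rad) of the brass turnbutton about its vertical pivot. 0: wing points left (polisher +y), clear of the guard; positive turns it clockwise seen from above; 1.57: wing points to the back (polisher +x), square across the guard's front bar; stops at -0.2 and 1.62. Stays where it is left (0.04 Nm).
- turnbutton_pivot (a point): Point on the turnbutton's pivot axis, on the polisher 78 mm in front of and 125 mm left of its centre, 85 mm above the desk; axes those of the polisher. Nothing stands within 50 mm of it but the guard.
- turnbutton_peg (a point): Grip height on the turnbutton's upright brass peg, 12 mm diameter, 31 mm from the pivot axis; peg from 94 (top of the flat wing) to 117 mm above the desk, this point at 107 mm. The wing is 14 mm wide and 40 mm long; its underside passes over the closed guard (top 81 mm above the desk).
- tin: Bystander: round metal screw tin, 55 mm diameter, 25 mm high, loose on the desk. Origin: centre of underside.
- stone: Bystander: green whetstone 38x92x11 mm, loose on the desk. Origin: centre of underside.
- jar: Bystander: small glass jar, 32 mm diameter, 42 mm high, loose on the desk. Origin: centre of underside.
- packet: Bystander: flat pad packet 47x72x8 mm, loose on the desk. Origin: centre of underside.
- driver: Bystander: small wood-handled driver 14x128x14 mm, loose on the desk. Origin: centre of underside.

How it is judged:
On the way:
1. the guard is fully closed while the turnbutton is still clear of it (value of joint guard below 0.04 rad and value of joint turnbutton below 0.8 rad), for 0.2 s.
At the end, for the whole second after the job is handed in: The lever stands still within 0.07 rad of the red tab's direction (pointer within the tab's width), the guard is closed to within 0.04 rad (5 mm at its front edge), and the turnbutton is turned at least 1.35 rad (within about 12 degrees of square) across the closed guard (angle between the x axis of lever_knob and the x axis of tab_mark, either way round below 0.07 rad and value of joint guard below 0.04 rad and value of joint turnbutton above 1.35 rad and velocity of joint speed_lever between -0.05 and 0.05 rad/s); the robot touches nothing.
It fails at once if the red tab is shifted by more than 4 mm (distance of tab_mark from where it was at the start of the episode above 0.004 m).
It fails at once if a loose thing on the desk is displaced by more than 30 mm (distance of any of tin, stone, jar, packet, driver from where it was at the start of the episode above 0.03 m).
It also fails if it takes over 64 s, if anything falls off the work surface, if the arm or the gripper's body presses on something with over 40 N, if the wrist force passes 120 N, or if a joint passes its speed limit or range.

## Robot

A 6-joint arm with a two-finger parallel gripper is mounted at the origin on a cart in front of the work surface, level with it; the furniture and walls round the work are solid. World frame = base frame: x ahead of the robot, y to its left, z up, the work surface at z = 0. Lengths are in m, angles in rad, forces in N, time in s.
With the tool pointing down it reaches from about 0.275 to 0.875 m from the base axis. Payload 12.5 kg.
Tool frame: the origin (TCP) lies at the very end of the fingers, on their centre line; the grasp point (between the pads) lies 19 mm behind it; z points along the fingers, y is the line along which they close (so a half turn about z gives the same grasp; the last joint's range is limited). The gripper opens to 85 mm and grips with 20 to 120 N. Pads are 22 mm wide; open, the fingers measure 114 mm over their backs; the gripper's body (76 mm by 85 mm) begins 54 mm behind the grasp point. The pads swing forward as they close: fully open they stand 13 mm farther back than shut.
Start: joints at [-1.417, 0.351, 1.652, -0, 1.139, -0.085], TCP at [0.13, -0.534, 0.205] pointing down, gripper open.
Joint ranges: [-2.75, 2.75], [-0.79, 2.1], [0.01, 2.65], [-1.57, 4.71], [0.07, 3.14], [-2.87, 2.87]. Speed limits (rad/s): [2.22, 2.22, 2.79, 3.14, 3.14, 3.14].

## Interface

Orientations are given as a 3x3 rotation matrix whose columns are the frame's x, y, z axes.
In Python, from bench import manip gives the robot as it stands. Calls block until the motion is done:
- manip.move_ptp(position, orientation): joint-space move of the TCP to a pose.
- manip.move_l(position, attitude=None, max_speed=0.15): straight line of the TCP; attitude=None keeps the orientation; max_speed is the mean speed in m/s.
- manip.move_j(angles): joint-space move.
- manip.set_gripper(opening, effort=None): opening from 0.0 (shut) to 1.0 (fully open); effort is the grip in N (None keeps the last); returns when the fingers have stopped.
- manip.dwell(seconds).
- manip.inverse_kinematics(position, orientation): joint angles nearest the present ones, or None.
- manip.grab_frame(name): name is "side" or "top" or "wrist"; returns (picture, depth): 480x640x3 uint8, red, green, blue; 480x640 float32, m along the optical axis (not along the pixel's ray), 0 where there is no reading.
- manip.get_calibration(name): a dict with "camera_matrix" (3x3 intrinsics, pixels), "R" (3x3) and "t" (3): a world point X has camera coordinates R X + t. Camera axes: x right, y down, z forward; pixel columns grow to the right and rows downward; lengths in m; the calibration is good to about 2 mm. A picture is of the moment at which its call begins: read the wrist's pose just before it. get_calibration takes no time and is no camera call; for the wrist camera it gives the pose at the moment of the call.
A pose or a line that the arm cannot do raises manip.Unreachable and nothing moves.
- manip.sign_off(): hands the job in; it is judged then, once.
Trained networks look in the newest picture that a camera, given by its name, has taken for a name from the list of things; names that differ only in an ending like _2 or _b are one class to them, and where a whole thing is asked for, a point or a joint stands for the part that bears it (a point fixed in the world has none). Each returns a list of dicts, best first, with "confidence" (0 to 1); they miss things now and then, are a little off and sometimes report something else, mostly with a low value. They report only what shows in the picture. A call takes as long as a camera call.
- manip.look_for(camera, name): "at" ([x, y, z] in m, in world coordinates, good to about 4 mm: the middle of the surface that is visible of it).
Readings, each from a call of its own:
- manip.current_time(): time.
- manip.current_qpos(): joint angles.
- manip.current_joint_vel(): joint speeds.
- manip.current_joint_torque(): joint torques, N m.
- manip.current_ee_pos(): TCP position.
- manip.current_tcp_rot(): TCP orientation.
- manip.current_force(): force on the tool from outside, world axes, zero at the start.
- manip.current_ft_torque(): the same for the moment, N m.
- manip.current_grip_width(): opening from 0.0 (shut) to 1.0 (fully open).
- manip.current_grip_force(): force on a finger pad.
Only numpy, scipy, OpenCV 4.12 (cv2) and the standard library are available. Lean on these libraries where they do the work, as an engineer would, in place of code of your own. Each camera call takes 0.05 s, during which the arm holds its last target. There are 200 camera calls.

## Working session

There is one attempt and no reset: what is moved stays moved. The work goes in short steps, each a Python script; the robot and the scene stay as the last script left them, time stands still between calls to the robot, and variables do not carry over. Pictures are saved under pics/ and viewed, at most 10 in all, crops included, and the job is handed in when it is done.

```bash
mkdir -p pics; ls
cat > h.py <<'E'
import numpy as np, cv2
from bench import manip as m
def shot(c,f):
    p,d=m.grab_frame(c); cv2.imwrite('pics/'+f+'.png',p[:,:,::-1]); np.save('pics/'+f+'.npy',d); return p,d
def world(c,u,v,d):
    k=m.get_calibration(c); r=np.linalg.inv(k['camera_matrix'])@np.array([u,v,1])*d
    return k['R'].T@(r-k['t'])
def proj(c,X):
    k=m.get_calibration(c); q=k['camera_matrix']@(k['R']@np.array(X)+k['t']); return q[:2]/q[2]
E
python3 - <<'E'
from h import *
for c in ('top','side'):
    shot(c,c+'1')
    for n in ['polisher','lever_knob','tab_mark','guard_edge','turnbutton_peg','tin','stone','jar','packet','driver']:
        print(c,n,[(np.round(r['at'],3).tolist(),round(r['confidence'],2),proj(c,r['at']).astype(int).tolist()) for r in m.look_for(c,n)[:2]])
print(m.current_time())
E
```

```text
pics
top polisher [([0.567, 0.14, 0.071], 0.84, [311, 203])]
top lever_knob [([0.602, 0.067, 0.092], 0.66, [347, 183])]
top tab_mark []
top guard_edge [([0.588, 0.25, 0.163], 0.92, [252, 182])]
top turnbutton_peg [([0.476, 0.262, 0.094], 0.74, [250, 247])]
top tin [([0.377, -0.002, 0.022], 0.57, [382, 296]), ([0.566, 0.141, 0.069], 0.46, [311, 204])]
top stone [([0.339, 0.253, 0.013], 0.86, [260, 317]), ([0.572, 0.141, 0.072], 0.7, [311, 201])]
top jar [([0.448, 0.45, 0.026], 0.75, [165, 267])]
top packet [([0.616, 0.447, 0.004], 0.61, [172, 192]), ([0.568, 0.141, 0.067], 0.58, [311, 203])]
top driver [([0.446, -0.192, 0.011], 0.58, [468, 262])]
side polisher [([0.561, 0.226, 0.073], 0.9, [282, 261]), ([0.44, 0.458, 0.029], 0.35, [247, 376])]
side lever_knob [([0.574, 0.098, 0.096], 0.65, [314, 225])]
side tab_mark [([0.538, 0.017, 0.076], 0.36, [348, 224])]
side guard_edge [([0.592, 0.264, 0.152], 0.56, [253, 227]), ([0.338, 0.263, 0.009], 0.42, [373, 339])]
side turnbutton_peg [([0.475, 0.273, 0.093], 0.76, [302, 275])]
side tin [([0.371, 0.009, 0.026], 0.78, [417, 262])]
side stone [([0.34, 0.262, 0.007], 0.75, [372, 339])]
side jar [([0.44, 0.456, 0.026], 0.82, [248, 377])]
side packet [([0.607, 0.46, 0.008], 0.58, [173, 346]), ([0.474, 0.272, 0.093], 0.44, [303, 275])]
side driver [([0.444, -0.187, 0.012], 0.45, [421, 228])]
1.1
```

Run:
```python
import cv2
a=cv2.imread('pics/top1.png')[130:290,190:430]; cv2.imwrite('pics/top1c.png',cv2.resize(a,None,fx=3.3,fy=3.3,interpolation=cv2.INTER_CUBIC))
```

```text
(no output)
```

View pics/top1c.png

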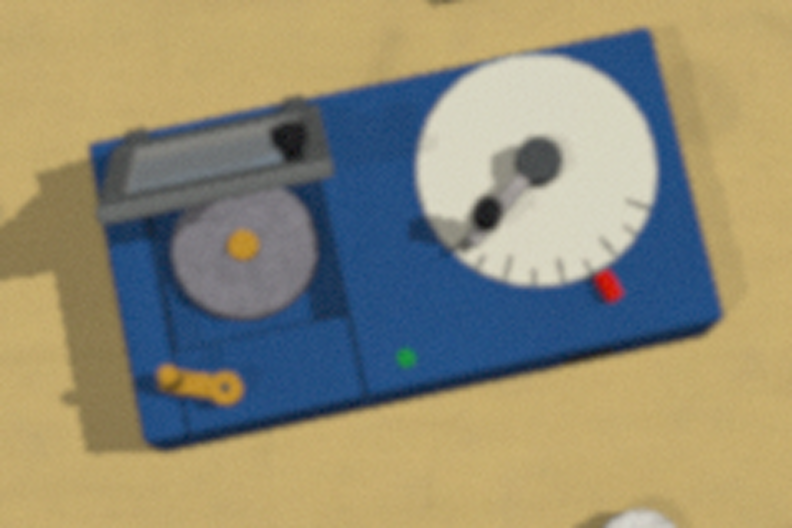

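View pics/side1.png

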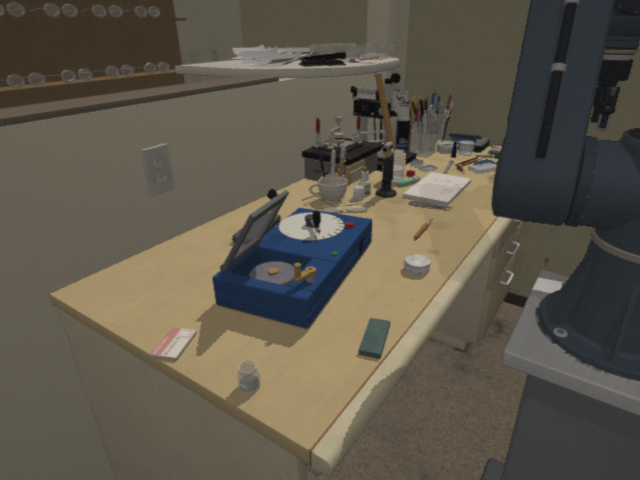

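Top crop: blue polisher yawed, with the guard standing open at the top left, brass turnbutton at about (200,385) pointing left, lever pivot at (538,160), knob at (487,212), and red tab at (608,286). The side view shows a lamp disc overhead at about (290,65), so I'll check its height.

```bash
cat >> h.py <<'E'
def plane(c,u,v,z):
    k=m.get_calibration(c); C=-k['R'].T@k['t']; r=k['R'].T@np.linalg.inv(k['camera_matrix'])@np.array([u,v,1.])
    return C+r*(z-C[2])/r[2]
E
python3 - <<'E'
from h import *
f=lambda x,y,z: plane('top',190+x/3.3,130+y/3.3,z)
P=[f(92,145,.07),f(650,30,.07),f(719,315,.07),f(150,438,.07)]
c=np.mean(P,0); print(np.round(P,3).tolist(),c)
a=P[0]+P[3]-P[1]-P[2]; print('yaw',np.arctan2(-a[0],a[1]), [np.linalg.norm(P[i]-P[(i+1)%4]) for i in range(4)])
for n,x,y,z in [('pivot',538,160,.092),('scale',537,170,.071),('knob',487,210,.126),('tab',608,285,.08),('tbpiv',229,387,.09),('peg',168,376,.117),('guardknob',290,140,.18)]: print(n,np.round(f(x,y,z),3))
d=np.load('pics/side1.npy')
for u,v in [(290,65),(220,68),(390,64),(290,55)]: print(d[v,u],np.round(world('side',u,v,d[v,u]),2))
k=m.get_calibration('top'); print(-k['R'].T@k['t'])
E
```

```text
[[0.635, 0.334, 0.07], [0.703, -0.02, 0.07], [0.518, -0.054, 0.07], [0.449, 0.296, 0.07]] [0.57650728 0.13896868 0.07      ]
yaw 0.19222911033651222 [np.float64(0.36070321845718256), np.float64(0.18846951643049198), np.float64(0.3568630122792995), np.float64(0.18970221124858686)]
pivot [0.613 0.056 0.092]
scale [0.613 0.055 0.071]
knob [0.573 0.09  0.126]
tab [0.536 0.015 0.08 ]
tbpiv [0.477 0.246 0.09 ]
peg [0.48  0.278 0.117]
guardknob [0.601 0.201 0.18 ]
1.4780217 [ 1.06 -0.45  0.36]
1.3949107 [ 1.19 -0.25  0.36]
1.576558 [ 0.83 -0.74  0.35]
1.5624452 [ 1.13 -0.53  0.38]
[0.34438165 0.13554001 0.99819352]
```

```bash
cat >> h.py <<'E'
yaw=0.192; C=np.array([.5765,.139,0.])
Rp=np.array([[np.cos(yaw),-np.sin(yaw),0],[np.sin(yaw),np.cos(yaw),0],[0,0,1]])
W=lambda x,y,z: C+Rp@np.array([x,y,z])      # polisher -> world
L=lambda X: Rp.T@(np.array(X)-C)
def down(a=0.):  # tool down, tool x at angle a from polisher x
    c,s=np.cos(yaw+a),np.sin(yaw+a)
    return np.array([[c,s,0],[s,-c,0],[0,0,-1.]])
E
python3 - <<'E'
from h import *
print(np.round(m.current_tcp_rot(),2).tolist())
for a in (0,np.pi): print(m.inverse_kinematics(W(-.05,0,.36),down(a)))
k=m.get_calibration('wrist'); print(-k['R'].T@k['t']-m.current_ee_pos(), k['R'][2])
m.move_ptp(W(-.03,0,.33),down(0))
shot('wrist','w1')
for n in ['polisher','lever_knob','tab_mark','guard_edge','turnbutton_peg']:
    print(n,[(L(r['at']).round(3).tolist(),round(r['confidence'],2),proj('wrist',r['at']).astype(int).tolist()) for r in m.look_for('wrist',n)[:2]])
for n,p in dict(piv=(.02,-.09,.092),tb=(-.078,.125,.09)).items(): print(n,proj('wrist',W(*p)))
print(m.current_time(),m.current_qpos())
E
```

```text
[[0.97, 0.24, -0.0], [0.24, -0.97, -0.0], [-0.0, 0.0, -1.0]]
[ 1.54970240e-01  2.25978929e-01  1.44066375e+00 -4.44089210e-16
  1.47494998e+00  1.53376657e+00]
[ 1.54970240e-01  2.25978929e-01  1.44066375e+00 -4.44089210e-16
  1.47494998e+00 -1.60782609e+00]
[0.0812059  0.01946664 0.17032763] [-0.31217716 -0.07486679 -0.94706936]
polisher [([0.016, 0.006, 0.075], 0.59, [313, 150])]
lever_knob [([0.013, -0.076, 0.094], 0.93, [387, 154])]
tab_mark [([-0.063, -0.11, 0.08], 0.56, [410, 218])]
guard_edge [([0.046, 0.101, 0.154], 0.93, [208, 123]), ([-0.194, -0.3, 0.011], 0.65, [519, 290])]
turnbutton_peg [([0.018, 0.005, 0.075], 0.73, [314, 148]), ([-0.069, 0.142, 0.092], 0.69, [197, 225])]
piv [400.66331085 148.04156464]
tb [213.25023967 232.49988605]
4.2083 [ 1.55933915e-01  2.79368768e-01  1.44198046e+00 -1.49082080e-05
  1.42021497e+00  1.53504099e+00]
```

View pics/w1.png

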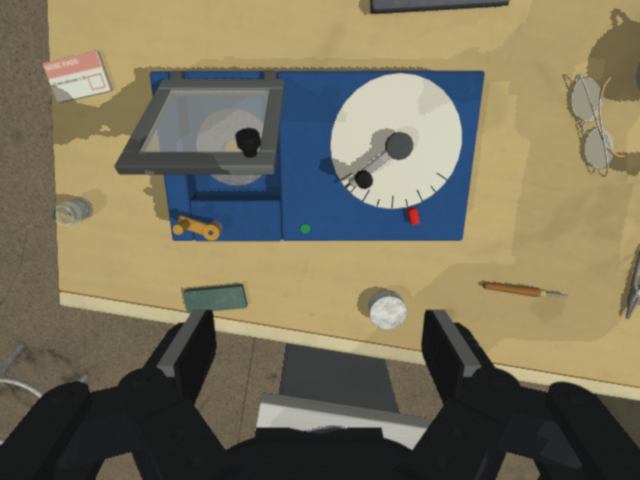

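Wrist view: the polisher is square to the picture. Pivot (399,145), knob (364,179), tab (414,216), turnbutton pivot (213,232) and peg (180,229) all match the predicted pose. Guard front bar is around (197,160) and its knob at (247,140). Next I fit the guard from depth and refine the angles.

Run:
```python
from h import *
p=cv2.imread('pics/w1.png').astype(int); d=np.load('pics/w1.npy')
b,g,r=p[...,0],p[...,1],p[...,2]
k=m.get_calibration('wrist'); Ki=np.linalg.inv(k['camera_matrix'])
vv,uu=np.mgrid[:480,:640]
X=((Ki@np.stack([uu.ravel(),vv.ravel(),np.ones(uu.size)]))*d.ravel()).T
X=((X-k['t'])@k['R']-C)@Rp; X=X.reshape(480,640,3)
tb=(r>150)&(g<70)&(b<70)&(uu>380)&(uu<440)&(vv>190)&(vv<240)&(abs(X[...,2]-.08)<.006)
c=X[tb].mean(0); mm=(uu[tb].mean(),vv[tb].mean()); print('tab',tb.sum(),mm,c,L(plane('wrist',*mm,.079)))
q=L(plane('wrist',*mm,.079))-np.array([.02,-.09,0]); print('tab ang',np.arctan2(-q[1],-q[0]),np.hypot(q[0],q[1]))
kn=(p.sum(2)<110)&(uu>350)&(uu<378)&(vv>165)&(vv<195)&(X[...,2]>.118)
mm=(uu[kn].mean(),vv[kn].mean());q=L(plane('wrist',*mm,.126))-np.array([.02,-.09,0]); print('knob',kn.sum(),mm,np.arctan2(-q[1],-q[0]),np.hypot(q[0],q[1]))
G=(X[...,2]>.085)&(X[...,1]>.02)&(X[...,1]<.18)&(X[...,0]>-.055)&(d>0)&(vv<180)&(vv>60)
Y=X[G]; print(G.sum(),Y.min(0),Y.max(0))
# grey frame
sat=p.max(2)-p.min(2)
F=G&(sat<25)&(p.sum(2)<330)&(uu<285)
Y=X[F]; A=np.polyfit(Y[:,0],Y[:,2],1); 
for _ in range(4):
    e=Y[:,2]-np.polyval(A,Y[:,0]); Y=Y[abs(e)<.006]; A=np.polyfit(Y[:,0],Y[:,2],1)
print(len(Y),A,np.arctan(A[0]),'x range',Y.min(0),Y.max(0),'x at z=.081',(.081-A[1])/A[0])
# scale center
S=(p.min(2)>150)&(abs(X[...,2]-.071)<.006)&(uu>320)&(uu<470)&(vv>65)&(vv<215)
(cx,cy),rad=cv2.minEnclosingCircle(X[S][:,:2].astype(np.float32)); print('scale',cx,cy,rad)
print([np.round(X[v,u],3).tolist() for u,v in [(197,160),(200,166),(130,165),(260,166),(205,85),(247,133)]])
```

```text
tab 110 (np.float64(413.8272727272727), np.float64(216.13636363636363)) [-0.06008717 -0.11391656  0.08112947] [-0.06064577 -0.11448794  0.079     ]
tab ang 0.29480036507061486 0.08428167219936723
knob 137 (np.float64(361.7080291970803), np.float64(178.7080291970803)) -1.0173665782148082 0.053328817710674464
13376 [0.00735175 0.03656747 0.08500979] [0.08905398 0.16650512 0.20970408]
5645 [-1.6114381   0.22763379] -1.0153935162441563 x range [0.01226567 0.03656747 0.08500979] [0.08905398 0.16648826 0.20580885] x at z=.081 0.09099560719801451
scale 0.022126849740743637 -0.08823816478252411 0.07508586347103119
[[0.019, 0.099, 0.199], [0.015, 0.096, 0.203], [0.016, 0.153, 0.202], [0.015, 0.047, 0.203], [0.084, 0.118, 0.092], [0.041, 0.056, 0.202]]
```

```bash
sed -i 's/C=np.array(\[.5765,.139,0.\])/C=np.array([.5765,.139,0.])+np.array([.0008,.0012,0])/' h.py
python3 - <<'E'
from h import *
p=cv2.imread('pics/w1.png').astype(int); vv,uu=np.mgrid[:480,:640]
br=(p[...,2]>130)&(p[...,0]<70)&(p[...,1]>70)&(uu>165)&(uu<225)&(vv>205)&(vv<245)
pts=np.stack([uu[br],vv[br]],1); Q=np.array([L(plane('wrist',*x,.094))[:2] for x in pts])
cv2.imwrite('pics/w1tb.png',cv2.resize(cv2.imread('pics/w1.png')[200:245,160:230],None,fx=8,fy=8,interpolation=cv2.INTER_CUBIC))
print(len(Q),Q.min(0),Q.max(0),Q.mean(0)); 
w=np.linalg.svd(Q-Q.mean(0))[2][0]; print('beta',np.arctan(w[0]/w[1]))
print('pivot px',proj('wrist',W(-.078,.125,.094)))
for b in (0,.1,.2,.3,.4): print(b,proj('wrist',W(-.078+.031*np.sin(b),.125+.031*np.cos(b),.117)),proj('wrist',W(-.078+.031*np.sin(b),.125+.031*np.cos(b),.094)))
E
```

```text
381 [-0.08456819  0.11677946] [-0.05888967  0.16856795] [-0.07276831  0.13886741]
beta 0.1609937800398756
pivot px [211.36106966 232.71502429]
0 [177.82757584 238.98144082] [185.03063788 232.688877  ]
0.1 [177.62229927 236.35171695] [184.85267135 230.17895603]
0.2 [177.69663548 233.73577112] [184.93994905 227.68280347]
0.3 [178.0518776  231.16021899] [185.29342869 225.22579703]
0.4 [178.68641955 228.65164238] [185.91132177 222.83325759]
```

View pics/w1tb.png

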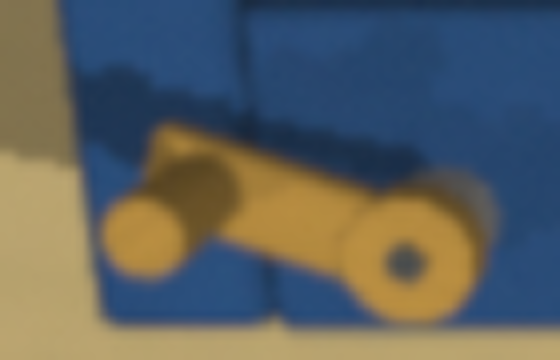

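The peg top at crop (145,235) gives β≈0.35, which puts the wing corner within 1–2 mm of the guard's closed edge. I'll nudge the button back towards 0 first, then close the guard along its arc.

Run:
```python
from h import *
m.set_gripper(0.0)
R=down(0); y=.15
m.move_ptp(W(-.043,y,.15),R); m.move_l(W(-.043,y,.101))
f0=m.current_force(); m.move_l(W(-.060,y,.101),max_speed=.06); print('nudge',m.current_force()-f0)
m.move_l(W(-.045,y,.101)); m.move_l(W(-.045,y,.225),max_speed=.25)
hx,hy=.0875,.115
def tip(th,off):
    r=.133; return W(hx-r*np.cos(th)+np.sin(th)*(.005+off)+.011, hy, .076+r*np.sin(th)+np.cos(th)*(.005+off))
m.move_l(tip(1.05,.03),max_speed=.25)
for th in (1.0,.8,.6,.4,.25,.12,.04): 
    m.move_l(tip(th,.001),max_speed=.15); print(th,np.round(m.current_force()-f0,1))
p=tip(0,0); p[2]=.083
for _ in range(8):
    m.move_l(p,max_speed=.05); F=m.current_force()-f0; print(p[2].round(4),F.round(1),m.current_ee_pos()[2].round(4))
    if F[2]>10: break
    p[2]-=.001
m.move_l(p+[0,0,.06],max_speed=.25)
m.move_ptp(W(-.04,0,.33),R); shot('wrist','w2'); print(m.current_time())
```

```text
nudge [ 0.60407782 -0.52822792 -0.6620493 ]
1.0 [ 0.3 -0.4  0.3]
0.8 [ 0.1 -0.6  0.2]
0.6 [ 1.2  0.2 -0.3]
0.4 [-0.8  0.1  0.4]
0.25 [0.7 0.4 0.2]
0.12 [-0.7 -0.8  0.5]
0.04 [ 0.1 -0.4 -0.5]
0.083 [ 0.3 -0.  -0.4] 0.083
0.082 [ 0.2  0.2 -1.2] 0.0821
0.081 [-0.1 -0.6 -0.3] 0.081
0.08 [ 0.1 -0.4  0.4] 0.0799
0.079 [-0.3 -1.  -0.7] 0.0789
0.078 [ 0.3 -0.6 -0.5] 0.0779
0.077 [ 0.4  0.6 -1. ] 0.0769
0.076 [ 0.  -1.  -0.7] 0.0759
13.8333
```

View pics/w2.png

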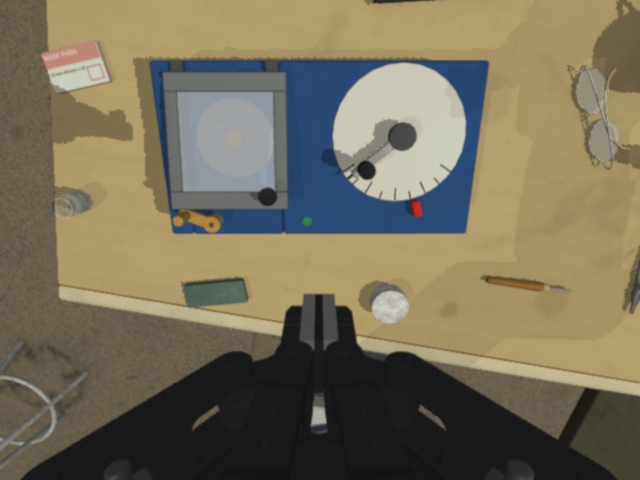

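Wrist view: the guard now lies nearly flat (frame 165–288, 70–208), with the knob at (267,197). The button's peg, at about (180,222), hardly moved, and the press showed no contact force. I'll measure both.

```bash
cat >> h.py <<'E'
def cloud(f,c='wrist'):
    d=np.load('pics/'+f+'.npy'); k=m.get_calibration(c); vv,uu=np.mgrid[:480,:640]
    X=((np.linalg.inv(k['camera_matrix'])@np.stack([uu.ravel(),vv.ravel(),np.ones(uu.size)]))*d.ravel()).T
    return ((((X-k['t'])@k['R'])-C)@Rp).reshape(480,640,3)
E
python3 - <<'E'
from h import *
X=cloud('w2')
for n,(u0,u1,v0,v1) in dict(back=(190,270,78,86),front=(190,250,195,203),left=(168,174,100,190),right=(278,284,100,185),case=(310,325,100,220),tips=(305,317,297,305)).items():
    P=X[v0:v1,u0:u1].reshape(-1,3); print(n,np.median(P,0).round(4))
print('ee',L(m.current_ee_pos()))
for b in (0,.1,.2,.3,.4): print(b,proj('wrist',W(-.078+.031*np.sin(b),.125+.031*np.cos(b),.117)))
print('tbpiv',proj('wrist',W(-.078,.125,.094)))
cv2.imwrite('pics/w2tb.png',cv2.resize(cv2.imread('pics/w2.png')[185:240,160:300],None,fx=5.5,fy=5.5,interpolation=cv2.INTER_CUBIC))
E
```

```text
back [0.0761 0.0947 0.084 ]
front [-0.0448  0.1104  0.1039]
left [0.0125 0.1608 0.0935]
right [0.0159 0.042  0.094 ]
case [-0.0054  0.0027  0.0712]
tips [-0.0286  0.0037  0.3655]
ee [-0.04050001  0.00063314  0.32779589]
0 [177.72863881 230.69477751]
0.1 [177.5194549  228.01312826]
0.2 [177.59353179 225.34548508]
0.3 [177.95224005 222.71900085]
0.4 [178.59401099 220.16080322]
tbpiv [211.6798341  224.73928641]
```

View pics/w2tb.png

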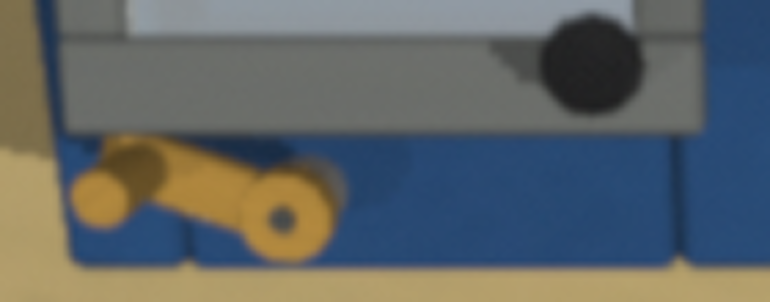

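The guard's front bar is at z≈0.104, so it's still about 0.16 rad open even though the TCP went to 0.076 without force. The fingertips may not be where the TCP says, so I'll check them in depth for both open and shut.

Run:
```python
from h import *
X=cloud('w2')-L(m.current_ee_pos())
for v in range(290,345,5): print(v,[X[v,u].round(3).tolist() for u in (309,330)])
print(m.current_grip_width())
# guard line fit through frame sides
Y=cloud('w2')[80:205,168:174].reshape(-1,3); A=np.polyfit(Y[:,0],Y[:,2],1); print('guard ang',np.arctan(A[0]),A)
k=m.get_calibration('wrist'); p=proj('wrist',m.current_ee_pos()); print('tcp px',p)
```

```text
290 [[-0.169, 0.015, -0.328], [-0.169, -0.017, -0.327]]
295 [[0.012, 0.004, 0.032], [0.012, -0.005, 0.033]]
300 [[0.012, 0.004, 0.037], [0.012, -0.005, 0.037]]
305 [[0.013, 0.004, 0.043], [0.012, -0.005, 0.041]]
310 [[0.012, 0.004, 0.046], [0.012, -0.005, 0.045]]
315 [[0.012, 0.003, 0.049], [0.011, -0.005, 0.047]]
320 [[0.012, 0.003, 0.052], [0.012, -0.004, 0.053]]
325 [[0.012, 0.003, 0.057], [0.012, -0.004, 0.056]]
330 [[0.012, 0.003, 0.059], [0.012, -0.004, 0.06]]
335 [[0.012, 0.003, 0.062], [0.013, -0.004, 0.063]]
340 [[0.012, 0.003, 0.065], [0.012, -0.004, 0.065]]
-0.002043172381033518
guard ang 0.02522847229600821 [0.02523383 0.09156107]
tcp px [318.26681918 285.74778672]
```

The depth shows the fingertips end about 30 mm short of the stated TCP. That agrees with the guard stopping at 0.104 = 0.076 + 0.028, and with the nudge passing over the peg. I'll take a 29 mm tip offset from here and watch the force. First I'll grip the peg sideways and bring the button back to about 0, then press the guard shut.

```bash
cat >> h.py <<'E'
DZ=.029
T=lambda x,y,z: W(x,y,z-DZ)   # real fingertip height z
E
python3 - <<'E'
from h import *
R=down(0); f0=m.current_force()
m.set_gripper(0.4,20)
m.move_ptp(T(-.073,.154,.14),R)
for z in (.115,.108,.102):
    m.move_l(T(-.073,.154,z),max_speed=.08); F=m.current_force()-f0; print(z,F.round(1))
    if F[2]>6: break
m.set_gripper(0.0,20); print('grip',m.current_grip_width()*85,m.current_grip_force())
m.move_l(T(-.086,.156,z),max_speed=.06); print((m.current_force()-f0).round(1))
m.set_gripper(0.4); m.move_l(T(-.086,.156,.14),max_speed=.25)
m.set_gripper(0.0); m.move_l(T(-.034,.115,.125),max_speed=.25)
z=.108
while z>.074:
    m.move_l(T(-.034,.115,z),max_speed=.08); F=m.current_force()-f0
    if F[2]>10: break
    z-=.003 if z>.086 else .001
print('stop',z,F.round(1),m.current_ee_pos()[2])
m.move_l(T(-.034,.115,.14),max_speed=.25)
m.move_ptp(W(-.04,0,.33),R); shot('wrist','w3'); print(m.current_time())
X=cloud('w3')
for n,(u0,u1,v0,v1) in dict(back=(190,270,78,86),front=(190,250,199,205)).items(): print(n,np.median(X[v0:v1,u0:u1].reshape(-1,3),0).round(4))
E
```

```text
0.115 [-0.9 -1.2 -0. ]
0.108 [-0.9  0.1  0.2]
0.102 [-0.  -0.6 -0.3]
grip 10.446428979687067 19.857027232646942
[-2.7  0.8  2.7]
stop 0.08199999999999998 [-4.8 -2.2 14.5] 0.05421683685765839
22.7333
back [0.0759 0.0948 0.0824]
front [-0.053   0.1165  0.0824]
```

View pics/w3.png

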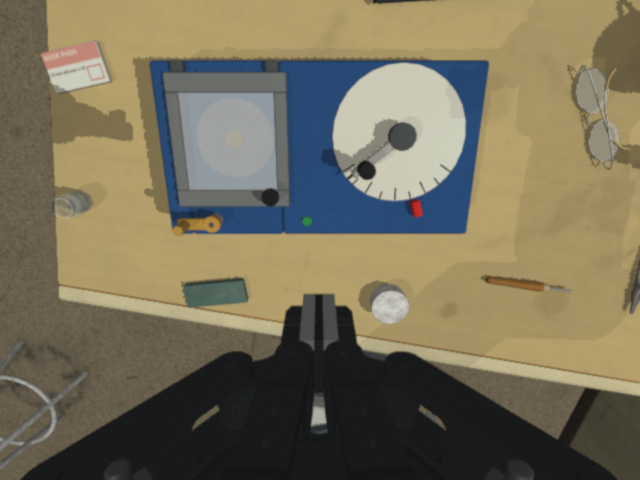

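Guard is flat: back and front bars both at z=0.082. The button points left, peg at (180,230). Now I turn the button, then swing the lever.

```bash
cat >> h.py <<'E'
def tabang(f):
    p=cv2.imread('pics/'+f+'.png').astype(int); t=((p[...,2]>150)&(p[...,1]<70)&(p[...,0]<70)); t[:, :380]=0; t[:,440:]=0; t[:180]=0; t[250:]=0
    v,u=np.nonzero(t); q=L(plane('wrist',u.mean(),v.mean(),.0785))-np.array([.02,-.09,0]); return np.arctan2(-q[1],-q[0]),np.hypot(q[0],q[1])
E
python3 - <<'E'
from h import *
tab,r=tabang('w3'); print('tab',tab,r)
P=lambda b,z:T(-.078+.031*np.sin(b),.125+.031*np.cos(b),z)
K=lambda f,z:T(.02-.052*np.cos(f),-.09-.052*np.sin(f),z)
f0=m.current_force()
m.set_gripper(0.4,30)
m.move_ptp(P(0,.15),down(np.pi/2)); print(m.current_qpos()[5])
m.move_l(P(0,.101),max_speed=.12); print((m.current_force()-f0).round(1))
m.set_gripper(0.0,30); print('grip',m.current_grip_width()*85)
for b in np.linspace(0,1.58,8)[1:]:
    m.move_l(P(b,.101),down(np.pi/2-b),max_speed=.04)
print((m.current_force()-f0).round(1))
m.set_gripper(0.4); m.move_l(P(1.58,.16),max_speed=.25)
s=-.98
m.move_ptp(K(s,.16),down(s)); m.move_l(K(s,.104),max_speed=.12); print((m.current_force()-f0).round(1),m.current_qpos()[5])
m.set_gripper(0.0,30); print('grip',m.current_grip_width()*85)
for a in np.linspace(s,tab,8)[1:]:
    m.move_l(K(a,.104),down(a),max_speed=.06)
print((m.current_force()-f0).round(1))
m.set_gripper(0.4); m.move_l(K(tab,.16),max_speed=.25)
m.move_ptp(W(-.04,0,.33),down(0)); shot('wrist','w4'); print(m.current_time(),tabang('w4'))
a=cv2.imread('pics/w4.png')[50:245,150:490]; cv2.imwrite('pics/w4c.png',cv2.resize(a,None,fx=2.35,fy=2.35,interpolation=cv2.INTER_CUBIC))
E
```

```text
tab 0.30745656455419035 0.08612464328039464
0.2582679282726048
[-0.8 -0.  -0.1]
grip 10.573107438003339
[-1.7 -1.7  6.5]
[-0.2 -0.1 -0.4] 2.4377790380846918
grip 16.480127339068044
[-4.4 -1.2  7. ]
34.1667 (np.float64(0.3091275871246647), np.float64(0.08635295389863758))
```

View pics/w4c.png

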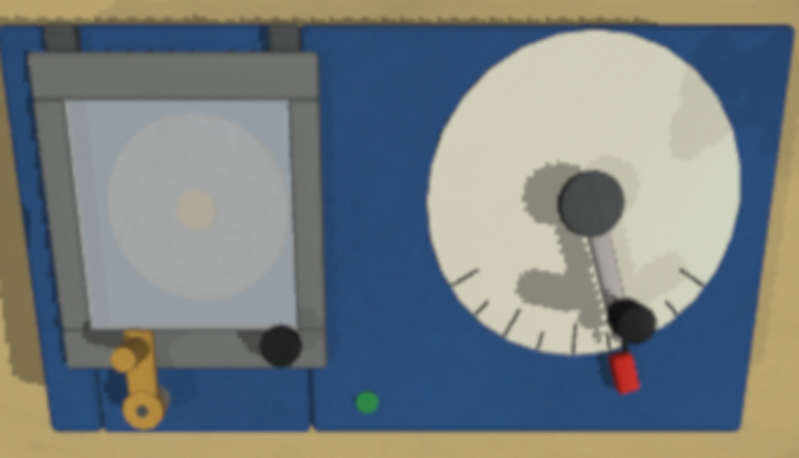

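Button is square across the bar. Lever knob is at crop (632,321), pointer tip about (625,347), right at the tab (624,372). I'll verify the angle numerically.

Run:
```python
from h import *
X=cloud('w4'); p=cv2.imread('pics/w4.png').astype(int); vv,uu=np.mgrid[:480,:640]
box=(uu>400)&(uu<435)&(vv>170)&(vv<205)
ang=lambda q:(np.arctan2(-(q[1]+.09),-(q[0]-.02)),np.hypot(q[0]-.02,q[1]+.09))
kn=box&(p.sum(2)<130)&(X[...,2]>.121)
print('knob',kn.sum(),ang(L(plane('wrist',uu[kn].mean(),vv[kn].mean(),.126))))
print('bar top', [ang(X[v,u]) for u,v in [(407,158),(408,163),(409,168)]])
px=lambda a,r,z:proj('wrist',W(.02-r*np.cos(a),-.09-r*np.sin(a),z)).round(1)
for a in (.2,.25,.31,.37): print(a,'pointer tip',px(a,.072,.085),'knob top',px(a,.052,.126),'tab',px(a,.087,.08))
print('piv',px(0,0,.092))
for c in ('wrist','top'):
  if c=='top': shot(c,'top2')
  print([(n,L(r['at']).round(3).tolist()) for n in ('tab_mark','turnbutton_peg') for r in m.look_for(c,n)[:1]])
cv2.imwrite('pics/w4d.png',cv2.resize(cv2.imread('pics/w4.png')[120:220,370:450],None,fx=6,fy=6,interpolation=cv2.INTER_CUBIC))
```

```text
knob 177 (np.float64(0.2751692398572302), np.float64(0.04966827130714378))
bar top [(np.float64(0.3334700769839735), np.float64(0.022881869480536835)), (np.float64(0.32823953460991073), np.float64(0.02867857849181472)), (np.float64(0.31381503951112366), np.float64(0.03414156686603339))]
0.2 pointer tip [408.  200.2] knob top [414.9 190.5] tab [408.6 211.4]
0.25 pointer tip [411.1 199.5] knob top [417.4 190. ] tab [412.2 210.6]
0.31 pointer tip [414.8 198.5] knob top [420.4 189.2] tab [416.5 209.5]
0.37 pointer tip [418.4 197.3] knob top [423.3 188.2] tab [420.8 208. ]
piv [401.6 137.6]
[('tab_mark', [-0.064, -0.112, 0.079]), ('turnbutton_peg', [-0.061, 0.126, 0.093])]
[('tab_mark', [0.011, 0.139, 0.078]), ('turnbutton_peg', [-0.064, 0.124, 0.094])]
```

View pics/w4d.png

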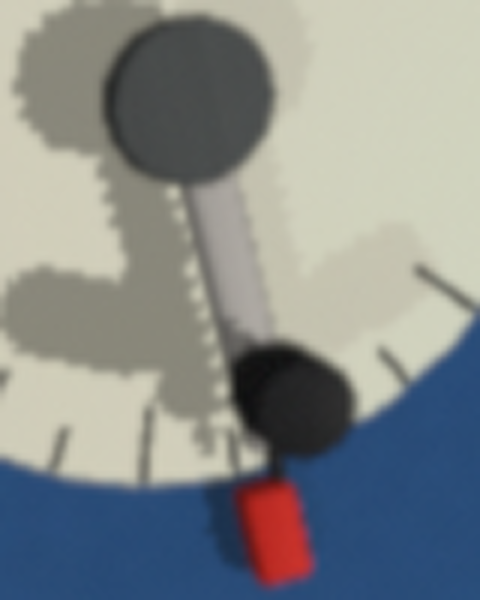

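The pointer is within about 0.02 rad of the tab and the tab hasn't moved. One last check that the guard is still flat, then I hand in.

Run:
```python
from h import *
X=cloud('w4')
b,f=[np.median(X[v0:v1,u0:u1].reshape(-1,3),0) for u0,u1,v0,v1 in ((190,260,76,86),(225,255,195,202))]
a=(f[2]-b[2])/(b[0]-f[0]); print(b,f,a)
if abs(a)<.03: print(m.sign_off(),m.current_time())
```

```text
[0.07784269 0.09876219 0.08400847] [-0.04788783  0.0920453   0.08351726] -0.003906809298812593
the job is handed in; nothing more can be done
the job is handed in; nothing more can be done
```

I handed the job in after about 34 s on the robot's clock: the lever is within about 0.02 rad of the red tab, the guard is closed flat, and the turnbutton is square across its front bar. No verdict came back, so this rests on my own camera and depth measurements.

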